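# Put the microscope objectives back in their caddy

## Robot

A 6-joint arm with a two-finger parallel gripper is mounted at the origin on the work surface. World frame = base frame: x ahead of the robot, y to its left, z up, the work surface at z = 0. Lengths are in mm, angles in rad, forces in N, time in s.
With the tool pointing down it reaches from about 200 to 875 mm from the base axis. Payload 3.4 kg.
Tool frame: the origin (TCP) lies at the very end of the fingers, on their centre line; the grasp point (between the pads) lies 19 mm behind it; z points along the fingers, y is the line along which they close (so a half turn about z gives the same grasp; the last joint's range is limited). The gripper opens to 94 mm and grips with 3 to 60 N. Pads are 16 mm wide; open, the fingers measure 119 mm over their backs; the gripper's body (75 mm by 177 mm) begins 78 mm behind the grasp point.
Start: joints at [1.072, 0.276, 1.505, -0, 1.361, -0.121], TCP at [212.124, 534.48, 205.493] pointing down, gripper open.
Joint ranges: [-2.89, 2.89], [-0.75, 2.08], [0.22, 2.7], [-1.18, 4.32], [0.11, 2.71], [-2.7, 2.7]. Speed limits (rad/s): [2.57, 2.57, 3.14, 3.14, 3.14, 3.14].

## Interface

Orientations are given as a rotation vector (axis times angle).
In Python, from rig import env gives the robot as it stands.
- The arm moves only by the tool jog_arm, never from a script. Its arguments are lists of equal length, an entry for each row: "dp": the shift along the tool's x, y, z in cm, a list of three; "roll": the turn about the tool's z in degrees; "claw": the opening in per cent of the stroke, from 0 (shut) to 100 (fully open). In form: {"dp": [[tx, ty, tz], ...], "roll": [roll, ...], "claw": [claw, ...]}. A call has 1 to 10 rows; each row is the pose to reach, as a shift and turn from the pose commanded when the call began, along the tool's axes at that moment; what a row does not reach only later rows make up. A row lasts 1/12 s, in which the tool goes at most 41.7 mm and 7.16 degrees, less where a joint would pass 70% of its speed; a pose out of reach is approached as far as the arm can. A call with a gripper value outside its range is refused whole. The fingers move at their own pace and stop on an object; the grip force is fixed at half the most. Time passes only in rows, so rows that repeat a pose let the fingers close. It gives the time, the measured TCP pose, the force, the opening and the grip force at its end, in the units of the state.
- env.state(): the state, without advancing time (a new reading comes with each control period).
- env.camera(name): name is "scene" or "top" or "wrist"; returns (picture, depth): 400x640x3 uint8, red, green, blue; 400x640 float32, mm along the optical axis (not along the pixel's ray), 0 where there is no reading.
- env.get_calibration(name): a dict with "K" (3x3 intrinsics, pixels), "dist_coeffs" ([k1, k2, p1, p2, k3] as OpenCV has them; the pictures are not rectified), "origin" and "orientation" of the camera in the world; the wrist camera has in their place "mount" (4x4, takes a point from camera to tool coordinates, whose origin is the TCP and whose axes are the flange's). Camera axes: x right, y down, z forward; pixel columns grow to the right and rows downward; lengths in mm; the calibration is good to about 2 mm. A picture is of the moment at which its call begins: read the wrist's pose just before it. get_calibration takes no time and is no camera call.
- env.job_done(): hands the job in; it is judged then, once.
Trained networks look in the newest picture that a camera, given by its name, has taken for a name from the list of things; names that differ only in an ending like _2 or _b are one class to them, and where a whole thing is asked for, a point or a joint stands for the part that bears it (a point fixed in the world has none). Each returns a list of dicts, best first, with "p" (0 to 1); they miss things now and then, are a little off and sometimes report something else, mostly with a low value. They report only what shows in the picture. A call takes as long as a camera call.
- env.find_in(camera, target): "point" ([x, y, z] in mm, in world coordinates, good to about 4 mm: the middle of the surface that is visible of it).
- env.regions_of(camera, target): "mask" (400x640 bool, what is visible of it).
The state is a dict: "time": time; "joints": joint angles; "joint_vel": joint speeds; "effort": joint torques, N m; "tool_pos": TCP position; "tool_rot": TCP orientation; "contact_force": force on the tool from outside, world axes, zero at the start; "ft_torque": the same for the moment, N m; "grip_width": finger opening in mm; "gripper_force": force on a finger pad.
Only numpy, scipy, OpenCV 4.12 (cv2) and the standard library are available. Lean on these libraries where they do the work, as an engineer would, in place of code of your own. Each camera call takes 0.05 s, during which the arm holds its last target. There are 200 camera calls.

## Task

Put the red, yellow, green and blue ringed microscope objectives away in the grey caddy, each standing upright, nose up, on the floor of the pocket of its own colour. The objectives with a white and with a black ring do not belong in this caddy: leave them standing where they are.

Things in the scene. Friction and masses are not known exactly. Their poses are not given: they have to be found in the camera images.
- red_center (a point): Microscope objective with red ring, loose, 0.1-0.2 kg, upright on a dark 2 mm mat. Silvery cylinder 34 mm across with straight sides to 50 mm up (red band at 39-50 mm, seen from above as a red annulus), then a steel nose 21 to 14 mm across; 64 mm tall in all. Point: on its axis, 32 mm above its foot; z towards the nose. Its neighbours, no taller, stand 80 mm or more away between centres.
- yellow_center (a point): Microscope objective with yellow ring, loose, 0.1-0.2 kg, upright on a dark 2 mm mat. Silvery cylinder 34 mm across with straight sides to 50 mm up (yellow band at 39-50 mm, seen from above as a yellow annulus), then a steel nose 21 to 14 mm across; 64 mm tall in all. Point: on its axis, 32 mm above its foot; z towards the nose. Its neighbours, no taller, stand 80 mm or more away between centres.
- green_center (a point): Microscope objective with green ring, loose, 0.1-0.2 kg, upright on a dark 2 mm mat. Silvery cylinder 34 mm across with straight sides to 50 mm up (green band at 39-50 mm, seen from above as a green annulus), then a steel nose 21 to 14 mm across; 64 mm tall in all. Point: on its axis, 32 mm above its foot; z towards the nose. Its neighbours, no taller, stand 80 mm or more away between centres.
- blue_center (a point): Microscope objective with blue ring, loose, 0.1-0.2 kg, upright on a dark 2 mm mat. Silvery cylinder 34 mm across with straight sides to 50 mm up (blue band at 39-50 mm, seen from above as a blue annulus), then a steel nose 21 to 14 mm across; 64 mm tall in all. Point: on its axis, 32 mm above its foot; z towards the nose. Its neighbours, no taller, stand 80 mm or more away between centres.
- white_center (a point): Microscope objective with white ring, loose, 0.1-0.2 kg, upright on a dark 2 mm mat. Silvery cylinder 34 mm across with straight sides to 50 mm up (white band at 39-50 mm, seen from above as a white annulus), then a steel nose 21 to 14 mm across; 64 mm tall in all. Point: on its axis, 32 mm above its foot; z towards the nose. Its neighbours, no taller, stand 80 mm or more away between centres.
- black_center (a point): Microscope objective with black ring, loose, 0.1-0.2 kg, upright on a dark 2 mm mat. Silvery cylinder 34 mm across with straight sides to 50 mm up (black band at 39-50 mm, seen from above as a black annulus), then a steel nose 21 to 14 mm across; 64 mm tall in all. Point: on its axis, 32 mm above its foot; z towards the nose. Its neighbours, no taller, stand 80 mm or more away between centres.
- red_pocket_floor (a point): Square open red pocket fixed in the fixed grey caddy: 52 mm square inside, 62 mm outside, walls 7 mm above its floor. Point: centre of its floor, 10 mm above the bench; z up, x and y along its walls. The four pockets form a 2 by 2 block, 88 mm apart, in any arrangement; the caddy's rim is 196 mm square, 13 mm high.
- yellow_pocket_floor (a point): Square open yellow pocket fixed in the fixed grey caddy: 52 mm square inside, 62 mm outside, walls 7 mm above its floor. Point: centre of its floor, 10 mm above the bench; z up, x and y along its walls. The four pockets form a 2 by 2 block, 88 mm apart, in any arrangement; the caddy's rim is 196 mm square, 13 mm high.
- green_pocket_floor (a point): Square open green pocket fixed in the fixed grey caddy: 52 mm square inside, 62 mm outside, walls 7 mm above its floor. Point: centre of its floor, 10 mm above the bench; z up, x and y along its walls. The four pockets form a 2 by 2 block, 88 mm apart, in any arrangement; the caddy's rim is 196 mm square, 13 mm high.
- blue_pocket_floor (a point): Square open blue pocket fixed in the fixed grey caddy: 52 mm square inside, 62 mm outside, walls 7 mm above its floor. Point: centre of its floor, 10 mm above the bench; z up, x and y along its walls. The four pockets form a 2 by 2 block, 88 mm apart, in any arrangement; the caddy's rim is 196 mm square, 13 mm high.

How it is judged:
By the outcome, as a careful person would: the job done as asked, in the order asked, and still so for the second after the job is handed in, with the robot touching nothing.
It also fails if it takes over 109 s, if anything falls off the work surface, if the arm or the gripper's body presses on something with over 40 N, if the wrist force passes 120 N, or if a joint passes its speed limit or range.

## Working session

There is one attempt and no reset: what is moved stays moved. The work goes in short steps, Python scripts to look and compute and a tool call to move; the robot and the scene stay as the last step left them, time stands still between calls to the robot, and variables do not carry over. Pictures are saved under pics/ and viewed, at most 14 in all, crops included, and the job is handed in when it is done.

Besides the shell and the picture viewer there is one more tool, called after "Request:" in YAML: its name, and indented under it one key for each argument. jog_arm: Moves the arm, as the interface text tells. Its arguments: {"type":"object","properties":{"dp":{"type":"array"},"roll":{"type":"array"},"claw":{"type":"array"}},"required":["dp","roll","claw"]}

```bash
mkdir -p pics; cat > h.py <<'E'
from rig import env
import numpy as np, cv2
from scipy.spatial.transform import Rotation as R
def cam(name):
    s=env.state(); p,d=env.camera(name); return s,p,d
def save(name,p): cv2.imwrite(f'pics/{name}.png',cv2.cvtColor(p,cv2.COLOR_RGB2BGR))
def pose(name,s):
    c=env.get_calibration(name)
    if name=='wrist':
        M=np.array(c['mount']); T=np.eye(4); T[:3,:3]=R.from_rotvec(s['tool_rot']).as_matrix(); T[:3,3]=s['tool_pos']
        return c,T@M
    T=np.eye(4); o=np.array(c['orientation'],float); T[:3,:3]=R.from_rotvec(o).as_matrix() if o.size==3 else o; T[:3,3]=c['origin']; return c,T
def ray_z(name,s,uv,z):
    "intersect pixels with the plane z"
    c,T=pose(name,s); n=cv2.undistortPoints(np.array(uv,float).reshape(-1,1,2),np.array(c['K']),np.array(c['dist_coeffs'])).reshape(-1,2)
    r=np.c_[n,np.ones(len(n))]@T[:3,:3].T
    return T[:3,3]+r*((z-T[2,3])/r[:,2])[:,None]
E
python3 - <<'E'
from h import *
s,p,d=cam('top'); save('top0',p)
print(s['tool_pos'],s['tool_rot'],R.from_rotvec(s['tool_rot']).as_matrix().round(3).tolist()); print(env.get_calibration('top'))
for c in 'red yellow green blue white black'.split():
    for t in (c+'_center',c+'_pocket_floor'):
        if t in('white_pocket_floor','black_pocket_floor'):continue
        print(t,[(np.round(f['point'],0).tolist(),round(f['p'],2)) for f in env.find_in('top',t)[:3]])
E
```

```text
[211.84815682 533.96943811 204.62575593] [-5.89857043e-01 -3.08514214e+00  2.62107630e-03] [[-0.929, 0.369, -0.001], [0.369, 0.929, -0.002], [0.0, -0.002, -1.0]]
{'K': array([[424.55544721,   0.        , 322.1877492 ],
       [  0.        , 424.55544721, 203.31089014],
       [  0.        ,   0.        ,   1.        ]]), 'dist_coeffs': array([0.03222172, 0.        , 0.        , 0.        , 0.        ]), 'origin': array([ 359.91212939,   10.01508087, 1004.56724211]), 'orientation': array([-2.12966161,  2.11699292, -0.15909063])}
red_center [([518.0, -291.0, 55.0], 0.84)]
red_pocket_floor []
yellow_center [([532.0, -202.0, 54.0], 0.52)]
yellow_pocket_floor [([494.0, 239.0, 9.0], 0.68), ([590.0, 162.0, 14.0], 0.21)]
green_center [([428.0, -85.0, 53.0], 0.61)]
green_pocket_floor [([506.0, 148.0, 8.0], 0.57)]
blue_center [([494.0, 234.0, 8.0], 0.68)]
blue_pocket_floor [([592.0, 163.0, 16.0], 0.71), ([582.0, 250.0, 10.0], 0.6)]
white_center [([629.0, -247.0, 50.0], 0.73)]
black_center [([522.0, -95.0, 54.0], 0.48)]
```

View pics/top0.png

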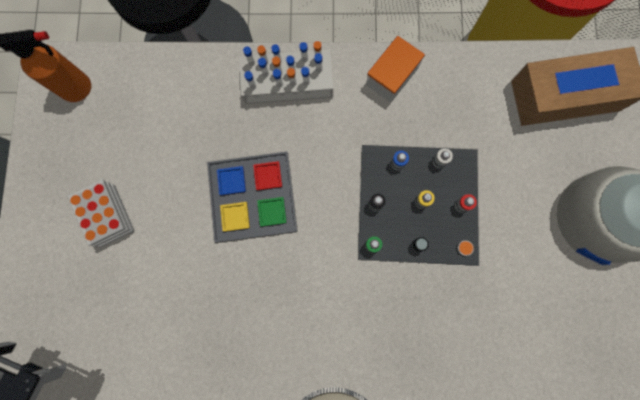

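The top view shows the pockets: blue (231,181), red (268,176), yellow (235,216) and green (272,212). The objectives are blue (400,160), white (444,157), black (377,202), yellow (427,199), red (467,203) and green (374,245). The other two items on the mat, at (421,244) and (466,248), are distractors. The network's blue_center at a pocket is wrong, and it also mixes up the pockets, so I'll work from the pixels.

```bash
python3 - <<'E'
from h import *
s,p,d=cam('top')
hsv=cv2.cvtColor(p,cv2.COLOR_RGB2HSV).astype(int)
rng={'red':(172,8),'yellow':(18,34),'green':(45,90),'blue':(100,130)}
ob={'blue':(400,160),'yellow':(427,199),'red':(467,203),'green':(374,245)}
pk={'blue':(231,181),'red':(268,176),'yellow':(235,216),'green':(272,212)}
for c,(a,b) in rng.items():
    H=hsv[...,0]; m=((H>=a)&(H<=b)) if a<b else ((H>=a)|(H<=b))
    m&=(hsv[...,1]>110)&(hsv[...,2]>50)
    for n,w,z in((ob,12,50),(pk,22,10)):
        u,v=n[c]; q=np.zeros_like(m); q[v-w:v+w,u-w:u+w]=m[v-w:v+w,u-w:u+w]
        vv,uu=np.nonzero(q)
        mid=[uu.mean(),vv.mean()]
        print(c,z,len(uu),np.round(mid,1),ray_z('top',s,[mid],z)[0].round(1), np.median(d[q]))
        if z==10: print('  angle',cv2.minAreaRect(np.c_[uu,vv].astype(np.float32))[2])
# top nose surface from depth
c,T=pose('top',s)
for n,(u,v) in list(ob.items())+[('black',(377,202)),('white',(444,157)),('x',(421,244)),('y',(466,248))]:
    w=13; g=[(u+i,v+j) for i in range(-w,w) for j in range(-w,w)]
    nn=cv2.undistortPoints(np.array(g,float).reshape(-1,1,2),c['K'],c['dist_coeffs']).reshape(-1,2)
    dd=np.array([d[y,x] for x,y in g]); P=(np.c_[nn,np.ones(len(nn))]*dd[:,None])@T[:3,:3].T+T[:3,3]
    a=P[(P[:,2]>44)&(P[:,2]<56)]; b=P[(P[:,2]>57)&(P[:,2]<80)]
    print(n,len(a),((a.min(0)+a.max(0))/2).round(1) if len(a) else '',len(b),b.mean(0).round(1) if len(b) else '')
E
```

```text
red 50 152 [467.4 202. ] [ 528.1 -297.9   50. ] 959.8673
red 10 701 [267.2 175.4] [598.2 164.   10. ] 1021.16797
  angle 81.8698959350586
yellow 50 154 [425.6 198.2] [ 536.4 -204.6   50. ] 963.917
yellow 10 736 [234.3 216.4] [498.2 239.2  10. ] 1005.93274
  angle 83.6598129272461
green 50 115 [373.  244.4] [430.9 -84.3  50. ] 947.8344
green 10 674 [271.3 211.4] [510.5 151.7  10. ] 1006.4312
  angle 82.40535736083984
blue 50 130 [400.3 158.2] [ 630.2 -149.7   50. ] 979.9926
blue 10 703 [230.8 180.3] [585.8 251.4  10. ] 1020.91394
  angle 83.9909896850586
blue 118 [ 630.2 -150.3   50. ] 65 [ 628.8 -149.6   64.1]
yellow 118 [ 536.5 -204.8   50.3] 68 [ 536.  -204.2   63.9]
red 126 [ 528.  -297.6   50.5] 66 [ 527.6 -296.8   64. ]
green 119 [431.7 -86.2  51.9] 69 [431.1 -86.   64.1]
black 121 [529.2 -95.5  50. ] 67 [528.8 -95.2  64. ]
white 116 [ 634.8 -249.9   50.2] 69 [ 633.3 -248.2   63.7]
x 35 [ 435.2 -191.8   46. ] 0 
y 0  0
```

Request:
jog_arm:
  dp:
    - [-21.6,-24.8,0]
    - [-21.6,-24.8,0]
    - [-21.6,-24.8,0]
    - [-21.6,-24.8,0]
    - [-21.6,-24.8,0]
    - [-21.6,-24.8,0]
    - [-21.6,-24.8,0]
    - [-21.6,-24.8,0]
    - [-21.6,-24.8,0]
    - [-21.6,-24.8,0]
  roll: [0,0,0,0,0,0,0,0,0,0]
  claw: [60,60,60,60,60,60,60,60,60,60]

```text
time: 1.43
tool_pos: [322.1, 222.9, 205.8]
tool_rot: [0.598, 3.084, 0.001]
contact_force: [-0.3, 0.4, 0.4]
grip_width: 56.5
gripper_force: 0.0
```

Request:
jog_arm:
  dp:
    - [-21.6,-24.8,5.5]
    - [-21.6,-24.8,5.5]
    - [-21.6,-24.8,5.5]
    - [-21.6,-24.8,5.5]
    - [-21.6,-24.8,5.5]
    - [-21.6,-24.8,5.5]
    - [-21.6,-24.8,5.5]
    - [-21.6,-24.8,5.5]
    - [-21.6,-24.8,5.5]
    - [-21.6,-24.8,5.5]
  roll: [0,0,0,0,0,0,0,0,0,0]
  claw: [60,60,60,60,60,60,60,60,60,60]

```text
time: 2.27
tool_pos: [431.8, -86.1, 149.8]
tool_rot: [-0.593, -3.084, -0.002]
contact_force: [0.3, 0.3, -0.8]
grip_width: 56.3
gripper_force: 0.0
```

```bash
cat >> h.py <<'E'
A=np.radians(158.35); X=np.array([np.cos(A),np.sin(A)]); Y=np.array([X[1],-X[0]])
RNG={'red':(172,8),'yellow':(18,34),'green':(45,90),'blue':(100,130)}
def look(tag,xy=None,rad=45,zlo=57,zhi=75):
    "wrist cloud: nose-top centroid near xy"
    s,p,d=cam('wrist'); save(tag,p); c,T=pose('wrist',s)
    v,u=np.mgrid[0:400:2,0:640:2]; dd=d[v,u].ravel()
    n=cv2.undistortPoints(np.c_[u.ravel(),v.ravel()].astype(float).reshape(-1,1,2),c['K'],c['dist_coeffs']).reshape(-1,2)
    P=(np.c_[n,np.ones(len(n))]*dd[:,None])@T[:3,:3].T+T[:3,3]; P=P[dd>0]
    if xy is not None:
        q=P[(np.hypot(*(P[:,:2]-xy).T)<rad)&(P[:,2]>zlo)&(P[:,2]<zhi)]
        print(tag,len(q),q.mean(0).round(1) if len(q) else '', 'mid',((q.min(0)+q.max(0))/2).round(1) if len(q) else '')
    return s,p,d,P
def dp(a,b):
    "cm shift in tool axes from world a to b"
    e=np.array(b,float)-a; return np.round([e[:2]@X/10,e[:2]@Y/10,-e[2]/10],2).tolist()
E
python3 - <<'E'
from h import *
s,p,d,P=look('w1',(431.5,-86)); print(s['tool_pos'].round(1))
q=P[(np.hypot(P[:,0]-431,P[:,1]+86)<30)]; print(len(q),np.percentile(q[:,2],[0,10,50,90,100]).round(1))
E
```

```text
w1 84 [427.5 -85.3  63.4] mid [429.  -85.7  62.1]
[431.8 -86.1 149.8]
2964 [ -0.8  50.5 263.6 280.2 282.7]
```

View pics/w1.png

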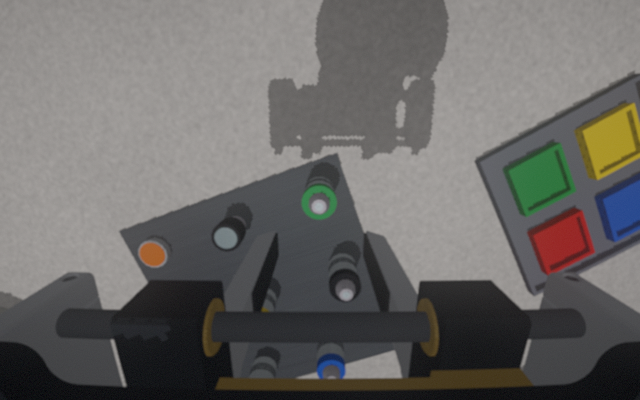

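The wrist view shows the green objective's nose at (319,205), centred between the fingers. I'll descend and grasp it.

Request:
jog_arm:
  dp:
    - [0,0,4]
    - [0,0,8]
    - [0,0,11]
    - [0,0,13]
    - [0,0,13.3]
    - [0,0,13.3]
    - [0,0,13.3]
    - [0,0,13.3]
    - [0,0,13.3]
    - [0,0,13.3]
  roll: [0,0,0,0,0,0,0,0,0,0]
  claw: [60,60,60,60,60,60,20,20,20,20]

```text
time: 3.15
tool_pos: [431.7, -86.2, 18.7]
tool_rot: [0.589, 3.083, -0.001]
contact_force: [-0.8, 1.1, 6.0]
grip_width: 33.5
gripper_force: 30.0
```

Request:
jog_arm:
  dp:
    - [0,0,0]
    - [0,0,0]
    - [0,0,0]
    - [0,0,-1]
    - [0,0,-4]
    - [0,0,-8]
    - [0,0,-12]
    - [0,0,-12]
    - [0,0,-12]
  roll: [0,0,0,0,0,0,0,0,0]
  claw: [20,20,20,20,20,20,20,20,20]

```text
time: 3.9
tool_pos: [432.3, -86.6, 139.7]
tool_rot: [0.589, 3.08, -0.001]
contact_force: [-0.6, -0.1, -0.8]
grip_width: 33.7
gripper_force: 30.0
```

```bash
python3 - <<'E'
from h import *
s,p,d,P=look('w2'); print(s['tool_pos'].round(1),s['grip_width'])
# pockets seen by the wrist camera
hsv=cv2.cvtColor(p,cv2.COLOR_RGB2HSV).astype(int)
for c,(a,b) in RNG.items():
    H=hsv[...,0]; m=((H>=a)&(H<=b)) if a<b else ((H>=a)|(H<=b)); m&=(hsv[...,1]>110)&(hsv[...,2]>50)
    k,l,st,ce=cv2.connectedComponentsWithStats(m.astype(np.uint8))
    for i in range(1,k):
        if st[i,4]>1200: print(c,st[i].tolist(),ray_z('wrist',s,[ce[i]],10)[0].round(1))
com=(430.6,-85.9,137)
print(dp(com,(510.5,151.7,137)))
E
```

```text
[432.3 -86.6 139.7] 33.652527977391145
red [534, 209, 68, 65, 2898] [593.6 165.2  10. ]
yellow [583, 102, 57, 79, 3106] [493.8 232.8  10. ]
yellow [170, 370, 316, 20, 4121] [ 685.3 -155.6   10. ]
green [515, 143, 69, 75, 2993] [508.3 154.1  10. ]
green [290, 232, 62, 62, 1680] [ 501.9 -114.5   10. ]
blue [604, 180, 36, 65, 1663] [581.6 235.7  10. ]
[1.34, 25.03, -0.0]
```

Request:
jog_arm:
  dp:
    - [0.3,4,0]
    - [0.6,8,0]
    - [0.9,12,0]
    - [1.1,16,0]
    - [1.2,20,0]
    - [1.3,24,0]
    - [1.3,25,0]
    - [1.3,25,0]
    - [1.3,25,0]
  roll: [0,0,0,0,0,0,0,0,0]
  claw: [20,20,20,20,20,20,20,20,20]

```text
time: 4.7
tool_pos: [509.1, 150.8, 135.3]
tool_rot: [-0.587, -3.082, 0.004]
contact_force: [0.0, 0.3, -2.3]
grip_width: 33.5
gripper_force: 30.0
```

```bash
python3 - <<'E'
from h import *
s,p,d,P=look('w3'); print(s['tool_pos'].round(1),s['grip_width'],s['contact_force'])
s,p,d=cam('top'); save('t3',cv2.resize(p[120:280,180:340],(640,640),interpolation=cv2.INTER_CUBIC)[:600])
E
```

```text
[509.1 150.8 135.3] 33.46470975994527 [ 0.04982569  0.26716873 -2.27013843]
```

View pics/w3.png

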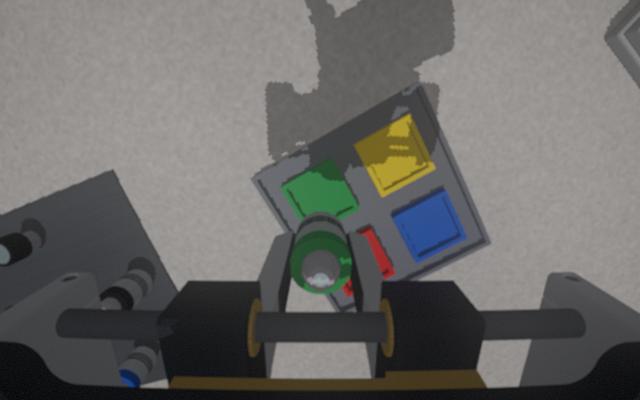

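The wrist view shows the green objective hanging upright in the grip, with the green pocket at (320,192) in line laterally. Lowering it now.

Request:
jog_arm:
  dp:
    - [0,0,3]
    - [0,0,6]
    - [0,0,9]
    - [0,0,10.5]
    - [0,0,11.1]
    - [0,0,11.1]
    - [0,0,11.1]
  roll: [0,0,0,0,0,0,0]
  claw: [20,20,20,20,20,20,20]

```text
time: 5.38
tool_pos: [510.6, 149.6, 26.9]
tool_rot: [0.593, 3.085, -0.0]
contact_force: [0.6, 0.4, -1.6]
grip_width: 33.7
gripper_force: 30.0
```

```bash
python3 - <<'E'
from h import *
s=env.state(); print(s['tool_pos'].round(1),s['grip_width'],s['contact_force'].round(1))
for n in('wrist','scene'):
    s,p,d=cam(n); save(n+'4',p)
E
```

```text
[510.6 149.6  26.9] 33.65076169388192 [ 0.6  0.4 -1.6]
```

View pics/wrist4.png

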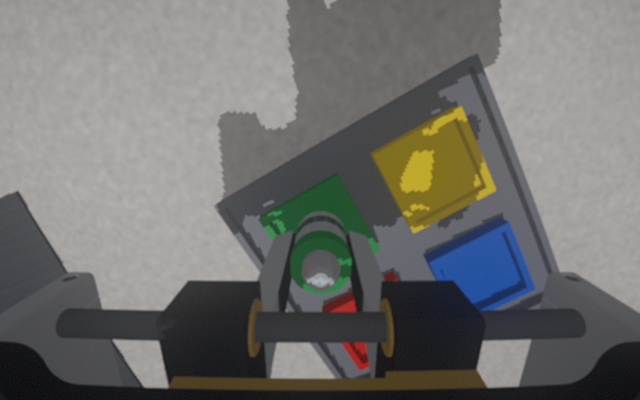

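Green shows around the objective on the left, right and front, so it is inside the pocket. Releasing it and lifting.

Request:
jog_arm:
  dp:
    - [0,0,0.06]
    - [0,0,0.06]
    - [0,0,0.06]
    - [0,0,0.06]
    - [0,0,0.06]
    - [0,0,-1]
    - [0,0,-4]
    - [0,0,-8]
    - [0,0,-11]
    - [0,0,-11]
  roll: [0,0,0,0,0,0,0,0,0,0]
  claw: [20,60,60,60,60,60,60,60,60,60]

```text
time: 6.32
tool_pos: [515.2, 152.2, 142.8]
tool_rot: [0.587, 3.074, 0.007]
contact_force: [0.8, -0.4, 0.5]
grip_width: 56.7
gripper_force: 0.0
```

```bash
python3 - <<'E'
from h import *
s,p,d,P=look('w5',(510,151),40,63,85)
com=np.r_[np.array([430.6,-85.9])+13*X+250*Y,136.1]; print(com, dp(com,(629,-149.5,136.1)))
hsv=cv2.cvtColor(p,cv2.COLOR_RGB2HSV).astype(int)
for c,(a,b) in RNG.items():
    H=hsv[...,0]; m=((H>=a)&(H<=b)) if a<b else ((H>=a)|(H<=b)); m&=(hsv[...,1]>110)&(hsv[...,2]>50)
    k,l,st,ce=cv2.connectedComponentsWithStats(m.astype(np.uint8))
    for i in range(1,k):
        if st[i,4]>1200: print(c,st[i].tolist(),ray_z('wrist',s,[ce[i]],10)[0].round(1))
E
```

```text
w5 97 [507.2 152.6  71.2] mid [508.9 152.3  69.7]
[510.75103539 151.259886   136.1       ] [-22.09, -23.59, -0.0]
red [318, 218, 54, 69, 2199] [591.7 156.6  10. ]
yellow [349, 107, 79, 82, 3703] [494.7 239.   10. ]
yellow [216, 368, 316, 22, 3946] [800.2 146.4  10. ]
green [277, 151, 77, 75, 2436] [505.4 151.5  10. ]
blue [386, 181, 73, 72, 3083] [582.4 251.5  10. ]
```

View pics/w5.png

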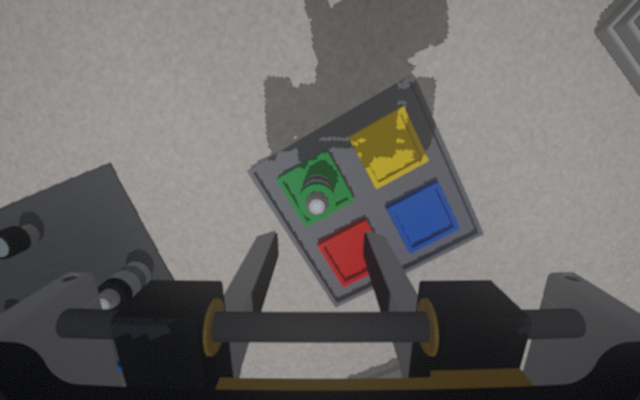

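The wrist view shows the green objective standing in its pocket, nose at (317,205). Next is blue.

Request:
jog_arm:
  dp:
    - [-2.5,-2.7,0]
    - [-5,-5.4,0]
    - [-7.5,-8,0]
    - [-10,-10.7,0]
    - [-12.5,-13.3,0]
    - [-15,-16,0]
    - [-18,-19.2,0]
    - [-20.5,-21.9,0]
    - [-22.1,-23.6,0]
    - [-22.1,-23.6,0]
  roll: [0,0,0,0,0,0,0,0,0,0]
  claw: [60,60,60,60,60,60,60,60,60,60]

```text
time: 7.2
tool_pos: [630.1, -154.7, 133.9]
tool_rot: [-0.596, -3.084, 0.003]
contact_force: [-0.8, -0.6, 0.2]
grip_width: 56.5
gripper_force: 0.0
```

Request:
jog_arm:
  dp:
    - [0,0,0]
    - [0,0,0]
    - [0,0,0]
  roll: [0,0,0]
  claw: [60,60,60]

```text
time: 7.45
tool_pos: [628.2, -147.9, 135.7]
tool_rot: [-0.588, -3.084, -0.002]
contact_force: [0.5, 0.1, 0.3]
grip_width: 56.6
gripper_force: 0.0
```

```bash
python3 - <<'E'
from h import *
s,p,d,P=look('w6',(629,-149.5)); print(s['tool_pos'].round(1))
E
```

```text
w6 93 [ 626.6 -149.4   63.1] mid [ 627.9 -149.7   62. ]
[ 628.2 -147.9  135.7]
```

Request:
jog_arm:
  dp:
    - [0,0,4]
    - [0,0,8]
    - [0,0,10.5]
    - [0,0,11.6]
    - [0,0,11.9]
    - [0,0,11.9]
    - [0,0,11.9]
    - [0,0,11.9]
    - [0,0,11.9]
    - [0,0,11.9]
  roll: [0,0,0,0,0,0,0,0,0,0]
  claw: [60,60,60,60,60,60,20,20,20,20]

```text
time: 8.33
tool_pos: [630.1, -150.2, 19.1]
tool_rot: [0.589, 3.083, -0.001]
contact_force: [0.3, 1.0, 6.0]
grip_width: 33.6
gripper_force: 30.0
```

Request:
jog_arm:
  dp:
    - [0,0,0]
    - [0,0,0]
    - [0,0,0]
    - [0,0,-1]
    - [0,0,-4]
    - [0,0,-8]
    - [0,0,-11]
    - [0,0,-12]
    - [0,0,-12]
    - [0,0,-12]
  roll: [0,0,0,0,0,0,0,0,0,0]
  claw: [20,20,20,20,20,20,20,20,20,20]

```text
time: 9.17
tool_pos: [628.6, -149.3, 136.9]
tool_rot: [-0.59, -3.085, -0.001]
contact_force: [-1.0, -0.2, -1.5]
grip_width: 33.4
gripper_force: 30.0
```

```bash
python3 - <<'E'
from h import *
c0=np.array([430.6,-85.9])+13*X+250*Y; com=np.r_[c0-221*X-236*Y,137.2]; print(com,dp(com,(584.5,251,137.2)))
E
```

```text
[ 629.09171672 -149.6262771   137.2       ] [18.93, 35.59, -0.0]
```

Request:
jog_arm:
  dp:
    - [1.9,3.6,0]
    - [3.8,7.2,0]
    - [5.7,10.7,0]
    - [7.6,14.3,0]
    - [9.5,17.8,0]
    - [11.4,21.4,0]
    - [13.3,24.9,0]
    - [15.2,28.5,0]
    - [17.1,32,0]
    - [18.5,34.7,0]
  roll: [0,0,0,0,0,0,0,0,0,0]
  claw: [20,20,20,20,20,20,20,20,20,20]

```text
time: 10.0
tool_pos: [582.3, 243.8, 134.1]
tool_rot: [-0.587, -3.08, 0.002]
contact_force: [0.5, 0.0, -1.5]
grip_width: 33.3
gripper_force: 30.0
```

Request:
jog_arm:
  dp:
    - [0.4,0.9,0]
    - [0.4,0.9,0]
    - [0.4,0.9,0]
    - [0.4,0.9,4]
    - [0.4,0.9,7.5]
    - [0.4,0.9,9.8]
    - [0.4,0.9,10]
    - [0.4,0.9,10]
  roll: [0,0,0,0,0,0,0,0]
  claw: [20,20,20,20,20,20,20,20]

```text
time: 10.67
tool_pos: [583.8, 248.6, 35.6]
tool_rot: [-0.592, -3.081, 0.004]
contact_force: [-1.1, -0.0, -1.4]
grip_width: 33.4
gripper_force: 30.0
```

```bash
python3 - <<'E'
from h import *
s,p,d,P=look('w7'); print(s['tool_pos'].round(1),s['contact_force'].round(1))
E
```

```text
[583.8 248.6  35.6] [-1.1 -0.  -1.4]
```

View pics/w7.png

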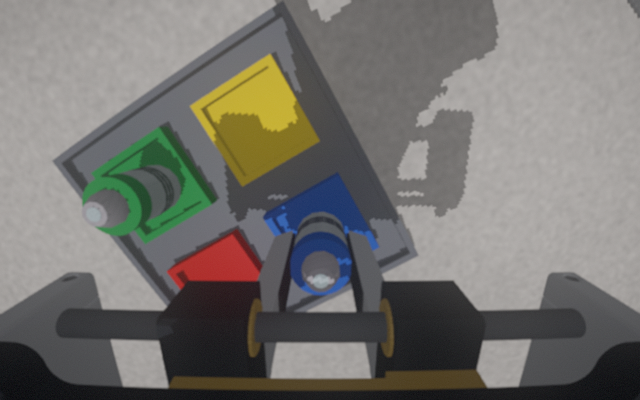

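The blue objective hangs over the blue pocket at (320,215), and the green one stands in its own. Lowering, releasing and lifting.

Request:
jog_arm:
  dp:
    - [0,0,0.8]
    - [0,0,1.1]
    - [0,0,1.15]
    - [0,0,1.15]
    - [0,0,1.15]
    - [0,0,1.15]
    - [0,0,1.15]
    - [0,0,0]
    - [0,0,-4]
    - [0,0,-8]
  roll: [0,0,0,0,0,0,0,0,0,0]
  claw: [20,20,20,60,60,60,60,60,60,60]

```text
time: 11.55
tool_pos: [583.2, 250.6, 117.3]
tool_rot: [-0.589, -3.081, 0.003]
contact_force: [0.6, -0.1, -0.2]
grip_width: 56.9
gripper_force: 0.0
```

```bash
python3 - <<'E'
from h import *
c0=np.array([430.6,-85.9])+13*X+250*Y; com=np.r_[c0-221*X-236*Y+189*X+356*Y,117.2]; print(com,dp(com,(535.5,-204.5,137.2)))
s,p,d,P=look('w8',(584,251),40,63,85)
E
```

```text
[584.76588709 250.98852646 117.2       ] [-12.23, -44.15, -2.0]
w8 118 [582.5 252.8  71. ] mid [584.2 252.5  69.3]
```

Request:
jog_arm:
  dp:
    - [-1.0,-3.8,-1]
    - [-2.1,-7.7,-2]
    - [-3.2,-11.5,-2]
    - [-4.2,-15.3,-2]
    - [-5.3,-19.1,-2]
    - [-6.4,-23,-2]
    - [-7.4,-26.8,-2]
    - [-8.5,-30.6,-2]
    - [-9.5,-34.4,-2]
    - [-10.6,-38.3,-2]
  roll: [0,0,0,0,0,0,0,0,0,0]
  claw: [60,60,60,60,60,60,60,60,60,60]

```text
time: 12.43
tool_pos: [541.8, -145.8, 138.5]
tool_rot: [0.589, 3.084, 0.0]
contact_force: [1.3, -0.7, 0.6]
grip_width: 56.5
gripper_force: 0.0
```

Request:
jog_arm:
  dp:
    - [-1,-3.5,0]
    - [-1.6,-5.9,0]
    - [-1.6,-5.9,0]
    - [-1.6,-5.9,0]
    - [-1.6,-5.9,0]
  roll: [0,0,0,0,0]
  claw: [60,60,60,60,60]

```text
time: 12.85
tool_pos: [535.2, -204.1, 137.8]
tool_rot: [0.59, 3.085, 0.001]
contact_force: [-0.1, 0.3, -0.5]
grip_width: 56.6
gripper_force: 0.0
```

```bash
python3 - <<'E'
from h import *
s,p,d,P=look('w9',(535.5,-204.5)); print(s['tool_pos'].round(1))
E
```

```text
w9 96 [ 533.  -204.8   62.9] mid [ 534.4 -205.1   62.3]
[ 535.2 -204.1  137.8]
```

Request:
jog_arm:
  dp:
    - [0,0,4]
    - [0,0,8]
    - [0,0,10.5]
    - [0,0,11.7]
    - [0,0,12]
    - [0,0,12]
    - [0,0,12]
    - [0,0,12]
    - [0,0,12]
    - [0,0,12]
  roll: [0,0,0,0,0,0,0,0,0,0]
  claw: [60,60,60,60,60,60,20,20,20,20]

```text
time: 13.73
tool_pos: [536.0, -205.3, 18.7]
tool_rot: [0.589, 3.083, -0.001]
contact_force: [1.2, 1.5, 4.3]
grip_width: 33.5
gripper_force: 30.0
```

Request:
jog_arm:
  dp:
    - [0,0,0]
    - [0,0,0]
    - [0,0,0]
    - [0,0,-1]
    - [0,0,-4]
    - [0,0,-8]
    - [0,0,-11]
    - [0,0,-12]
    - [0,0,-12]
    - [0,0,-12]
  roll: [0,0,0,0,0,0,0,0,0,0]
  claw: [20,20,20,20,20,20,20,20,20,20]

```text
time: 14.57
tool_pos: [534.6, -204.5, 136.9]
tool_rot: [-0.59, -3.085, -0.001]
contact_force: [-0.7, -0.6, -2.0]
grip_width: 33.4
gripper_force: 30.0
```

```bash
python3 - <<'E'
from h import *
c0=np.array([430.6,-85.9])+13*X+250*Y; com=np.r_[c0-221*X-236*Y+189*X+356*Y-122*X-442*Y,137.2]; print(com,dp(com,(497,239,137.2)))
E
```

```text
[ 535.08976118 -204.84069871  137.2       ] [19.92, 39.85, -0.0]
```

Request:
jog_arm:
  dp:
    - [1.8,3.6,0]
    - [3.6,7.2,0]
    - [5.4,10.8,0]
    - [7.2,14.4,0]
    - [9,18,0]
    - [10.8,21.6,0]
    - [12.6,25.2,0]
    - [14.4,28.8,0]
    - [16.2,32.4,0]
    - [18,36,0]
  roll: [0,0,0,0,0,0,0,0,0,0]
  claw: [20,20,20,20,20,20,20,20,20,20]

```text
time: 15.4
tool_pos: [498.1, 197.6, 134.6]
tool_rot: [-0.589, -3.081, 0.004]
contact_force: [0.8, -0.1, -1.4]
grip_width: 33.7
gripper_force: 30.0
```

Request:
jog_arm:
  dp:
    - [1.6,3.2,0]
    - [1.9,3.9,0]
    - [1.9,3.9,0]
    - [1.9,3.9,0]
    - [1.9,3.9,4]
    - [1.9,3.9,7.5]
    - [1.9,3.9,9.8]
    - [1.9,3.9,10]
    - [1.9,3.9,10]
  roll: [0,0,0,0,0,0,0,0,0]
  claw: [20,20,20,20,20,20,20,20,20]

```text
time: 16.15
tool_pos: [496.2, 237.2, 35.9]
tool_rot: [-0.593, -3.081, 0.004]
contact_force: [0.2, -0.2, -0.6]
grip_width: 33.4
gripper_force: 30.0
```

```bash
python3 - <<'E'
from h import *
s,p,d,P=look('w10'); print(s['tool_pos'].round(1),s['contact_force'].round(1))
E
```

```text
[496.2 237.2  35.9] [ 0.2 -0.2 -0.6]
```

View pics/w10.png

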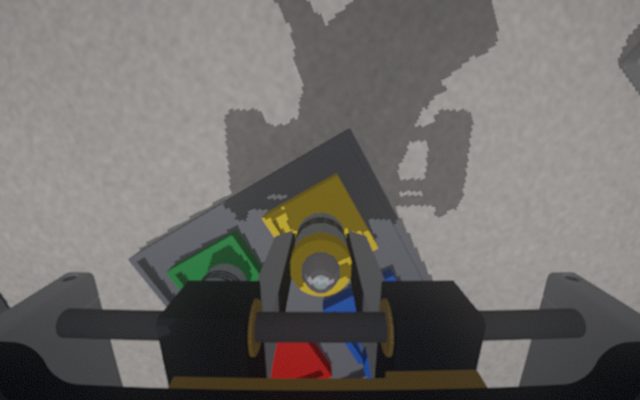

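The yellow objective is centred over the yellow pocket at (320,215), the same alignment as blue had. Lowering, releasing and lifting.

Request:
jog_arm:
  dp:
    - [0,0,0.8]
    - [0,0,1.1]
    - [0,0,1.15]
    - [0,0,1.15]
    - [0,0,1.15]
    - [0,0,1.15]
    - [0,0,1.15]
    - [0,0,0]
    - [0,0,-4]
    - [0,0,-8]
  roll: [0,0,0,0,0,0,0,0,0,0]
  claw: [20,20,20,60,60,60,60,60,60,60]

```text
time: 17.03
tool_pos: [495.6, 238.9, 116.9]
tool_rot: [-0.589, -3.081, 0.004]
contact_force: [1.0, 1.0, -0.2]
grip_width: 56.5
gripper_force: 0.0
```

```bash
python3 - <<'E'
from h import *
c0=np.array([430.6,-85.9])+13*X+250*Y; com=np.r_[c0-221*X-236*Y+189*X+356*Y-122*X-442*Y+199*X+399*Y,117.2]; print(com,dp(com,(527.5,-297.5,137.2)))
s,p,d,P=look('w11',(497,239),40,63,85)
E
```

```text
[497.33362192 239.43002275 117.2       ] [-22.61, -48.79, -2.0]
w11 120 [495.2 241.1  70.8] mid [496.5 240.6  69.4]
```

Request:
jog_arm:
  dp:
    - [-1.6,-3.5,-1]
    - [-3.2,-7,-2]
    - [-4.9,-10.5,-2]
    - [-6.5,-14,-2]
    - [-8.1,-17.5,-2]
    - [-9.7,-21,-2]
    - [-11.3,-24.5,-2]
    - [-13,-28,-2]
    - [-14.6,-31.5,-2]
    - [-16.2,-35,-2]
  roll: [0,0,0,0,0,0,0,0,0,0]
  claw: [60,60,60,60,60,60,60,60,60,60]

```text
time: 17.92
tool_pos: [518.8, -147.5, 137.6]
tool_rot: [0.59, 3.085, 0.0]
contact_force: [0.6, 0.3, -0.3]
grip_width: 56.2
gripper_force: 0.0
```

Request:
jog_arm:
  dp:
    - [-1.6,-3.5,0]
    - [-3.2,-7,0]
    - [-4.8,-10.5,0]
    - [-6.4,-13.8,0]
    - [-6.4,-13.8,0]
    - [-6.4,-13.8,0]
    - [-6.4,-13.8,0]
  roll: [0,0,0,0,0,0,0]
  claw: [60,60,60,60,60,60,60]

```text
time: 18.5
tool_pos: [527.1, -296.9, 137.0]
tool_rot: [-0.591, -3.085, -0.002]
contact_force: [0.1, 0.2, -0.5]
grip_width: 56.4
gripper_force: 0.0
```

```bash
python3 - <<'E'
from h import *
s,p,d,P=look('w12',(527.5,-297.5)); print(s['tool_pos'].round(1))
E
```

```text
w12 91 [ 524.4 -298.    63.1] mid [ 525.6 -298.7   62.2]
[ 527.1 -296.9  137. ]
```

Request:
jog_arm:
  dp:
    - [0,0,4]
    - [0,0,8]
    - [0,0,10.5]
    - [0,0,11.7]
    - [0,0,12]
    - [0,0,12]
    - [0,0,12]
    - [0,0,12]
    - [0,0,12]
    - [0,0,12]
  roll: [0,0,0,0,0,0,0,0,0,0]
  claw: [60,60,60,60,60,60,20,20,20,20]

```text
time: 19.38
tool_pos: [528.2, -298.4, 18.9]
tool_rot: [0.589, 3.083, -0.003]
contact_force: [-0.1, -0.2, 4.6]
grip_width: 33.1
gripper_force: 30.0
```

Request:
jog_arm:
  dp:
    - [0,0,0]
    - [0,0,0]
    - [0,0,0]
    - [0,0,-1]
    - [0,0,-4]
    - [0,0,-8]
    - [0,0,-11]
    - [0,0,-12]
    - [0,0,-12]
    - [0,0,-12]
  roll: [0,0,0,0,0,0,0,0,0,0]
  claw: [20,20,20,20,20,20,20,20,20,20]

```text
time: 20.22
tool_pos: [526.8, -297.0, 136.7]
tool_rot: [-0.59, -3.085, -0.001]
contact_force: [0.1, -0.4, -2.1]
grip_width: 33.3
gripper_force: 30.0
```

```bash
python3 - <<'E'
from h import *
c0=np.array([430.6,-85.9])+13*X+250*Y; com=np.r_[c0-221*X-236*Y+189*X+356*Y-122*X-442*Y+199*X+399*Y-226*X-488*Y,137.2]; print(com,dp(com,(597,164,137.2)))
E
```

```text
[ 527.34975721 -297.52344974  137.2       ] [10.55, 45.47, -0.0]
```

Request:
jog_arm:
  dp:
    - [0.9,3.8,0]
    - [1.8,7.6,0]
    - [2.6,11.4,0]
    - [3.5,15.2,0]
    - [4.4,19,0]
    - [5.3,22.8,0]
    - [6.2,26.6,0]
    - [7,30.4,0]
    - [7.9,34.2,0]
    - [8.8,38,0]
  roll: [0,0,0,0,0,0,0,0,0,0]
  claw: [20,20,20,20,20,20,20,20,20,20]

```text
time: 21.05
tool_pos: [583.7, 90.0, 134.2]
tool_rot: [-0.589, -3.08, 0.002]
contact_force: [-0.0, -1.3, -1.0]
grip_width: 33.4
gripper_force: 30.0
```

Request:
jog_arm:
  dp:
    - [0.9,3.8,0]
    - [1.8,7.5,0]
    - [1.8,7.5,0]
    - [1.8,7.5,0]
    - [1.8,7.5,0]
    - [1.8,7.5,4]
    - [1.8,7.5,7.5]
    - [1.8,7.5,9.8]
    - [1.8,7.5,10]
    - [1.8,7.5,10]
  roll: [0,0,0,0,0,0,0,0,0,0]
  claw: [20,20,20,20,20,20,20,20,20,20]

```text
time: 21.88
tool_pos: [595.1, 162.6, 35.5]
tool_rot: [-0.592, -3.08, 0.003]
contact_force: [1.2, -1.1, -1.4]
grip_width: 33.3
gripper_force: 30.0
```

```bash
python3 - <<'E'
from h import *
s,p,d,P=look('w13'); print(s['tool_pos'].round(1),s['contact_force'].round(1))
E
```

```text
[595.1 162.6  35.5] [ 1.2 -1.1 -1.4]
```

View pics/w13.png

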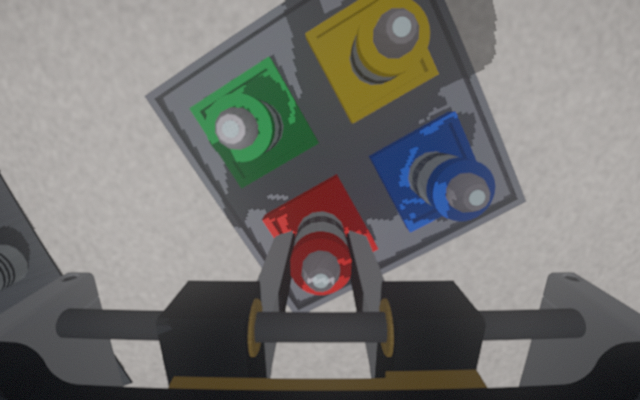

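The red objective is over its pocket at (320,215). Green, yellow and blue stand upright in theirs, clear of the fingers.

Request:
jog_arm:
  dp:
    - [0,0,0.8]
    - [0,0,1.1]
    - [0,0,1.15]
    - [0,0,1.15]
    - [0,0,1.15]
    - [0,0,1.15]
    - [0,0,1.15]
    - [0,0,0]
    - [0,0,-4]
    - [0,0,-8]
  roll: [0,0,0,0,0,0,0,0,0,0]
  claw: [20,20,20,60,60,60,60,60,60,60]

```text
time: 22.77
tool_pos: [595.1, 164.3, 117.4]
tool_rot: [-0.589, -3.081, 0.002]
contact_force: [0.9, 0.3, 0.6]
grip_width: 56.5
gripper_force: 0.0
```

Request:
jog_arm:
  dp:
    - [0,0,-4]
    - [0,0,-8]
    - [0,-4,-12]
    - [2,-8,-14]
    - [4,-12,-14]
    - [6,-16,-14]
    - [8,-19,-14]
    - [10,-22,-14]
    - [10,-22,-14]
    - [10,-22,-14]
  roll: [0,0,0,0,0,0,0,0,0,0]
  claw: [60,60,60,60,60,60,60,60,60,60]

```text
time: 23.6
tool_pos: [420.2, -4.2, 258.8]
tool_rot: [0.594, 3.083, -0.001]
contact_force: [1.1, -0.3, -0.1]
grip_width: 56.3
gripper_force: 0.0
```

```bash
python3 - <<'E'
from h import *
s,p,d=cam('top'); save('tend',cv2.resize(p[130:270,200:490],(800,386),interpolation=cv2.INTER_CUBIC)); print(s['tool_pos'])
E
```

```text
[420.15001268  -4.2434876  258.81175345]
```

View pics/tend.png

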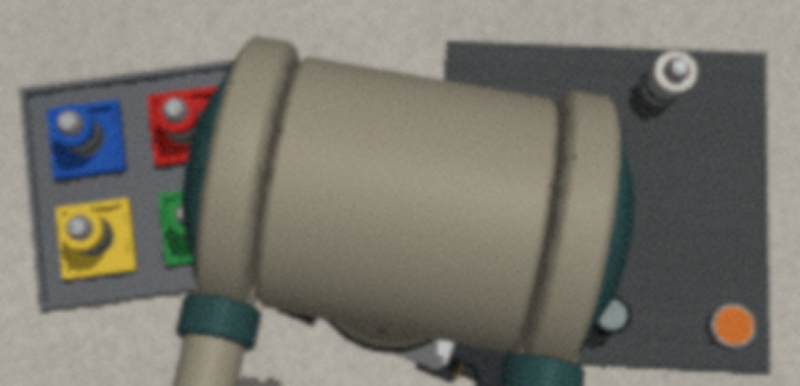

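Blue, red, yellow and green noses show in their own pockets, and white still stands. The arm hides black, so I'll check it from the wrist.

```bash
python3 - <<'E'
from h import *
s,p,d,P=look('wend',(529,-95.5))
for n,xy,lo in (('green',(510,151.5),63),('red',(597,164),63),('yellow',(497,239),63),('blue',(584.5,251),63)):
    q=P[(np.hypot(*(P[:,:2]-xy).T)<40)&(P[:,2]>lo)&(P[:,2]<85)]; print(n,len(q),q.mean(0).round(1) if len(q) else '')
E
```

```text
wend 35 [524.9 -93.8  63.1] mid [525.6 -94.4  62.3]
green 46 [505.8 149.9  70.8]
red 44 [592.3 164.   70.1]
yellow 59 [495.5 236.7  70.3]
blue 47 [581.6 249.   69.9]
```

View pics/wend.png

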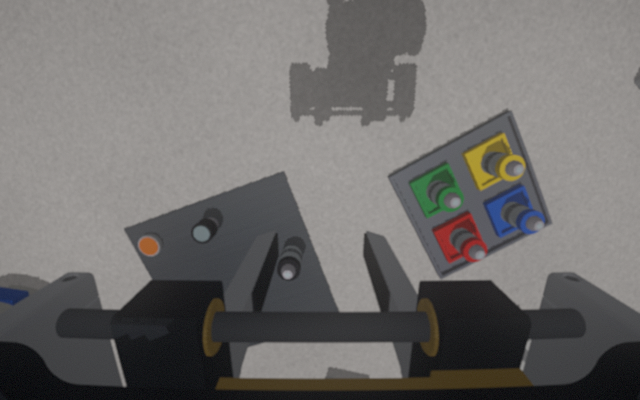

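All four stand upright in their own pockets (noses near (453,202), (512,167), (478,254) and (533,222)). Black stands at (288,265), unmoved.

```bash
python3 -c "
from h import *
print(env.job_done())"
```

```text
the job is handed in; nothing more can be done
None
```

The red, yellow, green and blue objectives each stand upright, nose up, in the pocket of their own colour, the white and black ones stand where they were, and the job was handed in after about 24 s of robot time.

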